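# Push a squeezed lemon half through the waste-chute flap of a chopping station

### The job

Clear the squeezed lemon half off the chopping station without picking it up: push it gently over the board to the waste chute, hold the chute's self-closing flap pressed down with one finger while the lemon half is still on the board, and with the other finger push it through the opening so that it drops into the pan below. Never pinch or lift it or push it onto the closed flap; then draw the fingers out so that the flap closes again, and leave the whole lemon, the garlic and the teaspoon on the board where they are.

Things in the scene. Friction and masses are not known exactly. Their poses are not given: they have to be found in the camera images.
- station: Chopping station, fixed, 240 deep (its x, -120 to 120), 140 high (z up) mm. Origin: under its middle, on the worktop. Top flat at z 140: beech board at y -58 to 210, steel chute deck (10 thick) at y -204 to -58. Opening in the deck, filled by the flap: x -76 to 76, y -184 (hinge) to -72 (board side). Waste pan below, inside: x -107 to 107, y -197 to -57, floor at z 10.
- chute_edge (a point): Middle of the opening's board-side edge, on the deck's top: x 0, y -72, z 140 mm in the station's frame; axes as the station's. The lemon half goes over this edge along -y; the hinge lies 112 mm farther on.
- flap (a joint): Flap angle (rad): 0 closed, grows as its free edge (board side) is pressed down into the pan; stop at 1.15. Level hinge along the station's x at y -184, z 140 mm. Plate 146 wide (x), 108 long, 3 thick, its top 1 mm below the deck. A spring shuts it: 0.1 Nm when closed, 0.2 Nm at 1 rad, so 1 to 6 N at the finger; the lemon half's weight does not open it.
- flap_tip (a point): Middle of the flap's free edge, on its top; moves with the flap. Closed, it lies 4 mm from the chute edge.
- half_mid (a point): The squeezed lemon half, a yellow dome 52 mm across and 34 mm high, lying on its flat cut face on the board, about 45 g. The point is on its axis, 13 mm above the cut face; z is the axis, up. It slides on its face and does not roll.
- garlic: Garlic bulb, 56 mm across and 56 mm high, loose, standing on the board's far side. Origin: centre of its underside. Leave alone.
- whole_lemon: Whole lemon, 83 x 58 mm and 58 mm high, loose, lying on the board's far left. Origin: centre of its underside as it lies. Leave alone.
- half: The same lemon half as a body; origin at the centre of its cut face.
- spoonb: Teaspoon, 132 x 26 mm, 9 mm high, loose, lying lengthwise near the board's front edge. Origin: its middle, underside. Leave alone.

How it is judged:
By the outcome, as a careful person would: the job done as asked, in the order asked, and still so for the second after the job is handed in, with the robot touching nothing.
It also fails if it takes over 40 s, if anything falls off the work surface, if the arm or the gripper's body presses on something with over 40 N, if the wrist force passes 120 N, or if a joint passes its speed limit or range.

### The arm

A 6-joint arm with a two-finger parallel gripper is mounted at the origin on a cart in front of the work surface, level with it; the furniture and walls round the work are solid. World frame = base frame: x ahead of the robot, y to its left, z up, the work surface at z = 0. Lengths are in mm, angles in rad, forces in N, time in s.
With the tool pointing down it reaches from about 275 to 750 mm from the base axis. Payload 10.2 kg.
Tool frame: the origin (TCP) lies between the finger pads; the fingertips stand 11 mm ahead of it and the grasp point (between the pads) lies 8 mm behind it; z points along the fingers, y is the line along which they close (so a half turn about z gives the same grasp; the last joint's range is limited). The gripper opens to 85 mm and grips with 20 to 120 N. Pads are 22 mm wide; open, the fingers measure 114 mm over their backs; the gripper's body (76 mm by 85 mm) begins 54 mm behind the grasp point. The pads swing forward as they close: fully open they stand 13 mm farther back than shut.
Start: joints at [-1.43, 0.313, 1.498, -0, 1.331, -0.223], TCP at [186.797, -490.651, 242.294] pointing down, gripper open.
Joint ranges: [-2.94, 2.94], [-0.97, 2.17], [0.19, 2.56], [-1.23, 4.37], [0.02, 3.11], [-2.88, 2.88]. Speed limits (rad/s): [2.39, 2.39, 3.01, 3.14, 3.14, 3.14].

### API

Orientations are given as a unit quaternion [w, x, y, z].
In Python, from rig import sense, eyes, finish_job gives the robot as it stands.
- The arm moves only by the shell command python3 -m jog 'ROWS' [FORCE]. ROWS is JSON, a list of rows, each a list of 7 numbers: the shift along the tool's x, y, z in m, then the turn, a rotation vector about the tool's x, y, z in rad, then the finger opening in m, from 0 to 0.0854. In form: [[dx, dy, dz, rx, ry, rz, gripper], ...]. A call has 1 to 5 rows; each row shifts and turns the commanded pose from where the row before left it, along the tool's axes as they then stand; what a row does not reach is not made up. A row lasts 1/10 s, in which the tool goes at most 50 mm and 8.59 degrees, less where a joint would pass 70% of its speed; a pose out of reach is approached as far as the arm can. A call is refused whole if a number of a shift passes 0.05 or a number of a turn 0.15, either way. A call with a gripper value outside its range is refused whole. The fingers move at their own pace and stop on an object; FORCE is the grip in N (left out, the last holds). Time passes only in rows, so rows that do not move let the fingers close. It gives the time, the measured TCP pose, the force, the opening and the grip force at its end, in the units of the state.
- sense(): the state, without advancing time (a new reading comes with each control period).
- eyes.capture(name): name is "scene" or "side" or "wrist"; returns the picture (384x512x3 uint8, red, green, blue); there is no depth.
- eyes.calibration(name): a dict with "fx", "fy", "cx", "cy" (pixels), "dist" ([k1, k2, p1, p2, k3] as OpenCV has them; the pictures are not rectified), "cam_to_world" (4x4, takes a point from camera to world coordinates); the wrist camera has in their place "mount" (4x4, takes a point from camera to tool coordinates, whose origin is the TCP and whose axes are the flange's). Camera axes: x right, y down, z forward; pixel columns grow to the right and rows downward; lengths in mm; the calibration is good to about 2 mm. A picture is of the moment at which its call begins: read the wrist's pose just before it. calibration takes no time and is no camera call.
- finish_job(): hands the job in; it is judged then, once.
The state is a dict: "time_s": time; "joints": joint angles; "dq": joint speeds; "tau": joint torques, N m; "eef_pos": TCP position; "ee_rot": TCP orientation; "force": force on the tool from outside, world axes, zero at the start; "wrist_torque": the same for the moment, N m; "grip_width": opening from 0.0 (shut) to 1.0 (fully open); "grip_force": force on a finger pad.
Only numpy, scipy, OpenCV 4.12 (cv2) and the standard library are available. Lean on these libraries where they do the work, as an engineer would, in place of code of your own. Each camera call takes 0.05 s, during which the arm holds its last target. There are 200 camera calls.

## Working session

There is one attempt and no reset: what is moved stays moved. The work goes in short steps, Python scripts to look and compute and a shell command to move; the robot and the scene stay as the last step left them, time stands still between calls to the robot, and variables do not carry over. Pictures are saved under pics/ and viewed, at most 10 in all, crops included, and the job is handed in when it is done.

```bash
mkdir -p pics; ls
python3 - <<'E'
from rig import sense, eyes
import cv2,json
print(sense())
for n in ["scene","side"]:
    im=eyes.capture(n); cv2.imwrite(f"pics/{n}0.png",im[:,:,::-1])
    print(n,eyes.calibration(n))
print(eyes.calibration("wrist"))
E
```

```text
pics
{'time_s': 0.0, 'joints': array([-1.43045817e+00,  3.13421469e-01,  1.49840603e+00,  1.95380691e-05,
        1.33099441e+00, -2.23433252e-01]), 'dq': array([ 0.00159683, -0.00055192, -0.00198751,  0.00057888,  0.00191435,
       -0.00068308]), 'tau': array([-1.57129241e-03, -4.12267721e+01, -2.59744459e+01, -2.87244438e-04,
        4.13846123e-03,  1.40860482e-05]), 'eef_pos': array([ 186.73942327, -490.41970096,  241.76135309]), 'ee_rot': array([-6.13702641e-04,  9.83504582e-01,  1.80882171e-01,  3.50087823e-05]), 'force': array([ 0.30759471, -0.77775253,  0.82532591]), 'wrist_torque': array([-0.04071111,  0.00259086, -0.00099984]), 'grip_force': 0.0, 'grip_width': 0.9989934944514909}
scene {'fx': 378.85396518249104, 'fy': 378.85396518249104, 'cx': 250.59604839194765, 'cy': 193.29660212488122, 'dist': array([-0.03849018,  0.        ,  0.        ,  0.        ,  0.        ]), 'cam_to_world': array([[-7.44995003e-01, -2.80519264e-01,  6.05220115e-01,
         1.97103025e+01],
       [-6.67037538e-01,  3.04316539e-01, -6.80038504e-01,
         9.02832413e+02],
       [ 6.58541053e-
[... 529 characters left out ...]
     [-3.49873464e-03, -7.86241625e-01, -6.17909270e-01,
         6.36705549e+02],
       [ 0.00000000e+00,  0.00000000e+00,  0.00000000e+00,
         1.00000000e+00]])}
{'fx': 272.7040429345664, 'fy': 272.7040429345664, 'cx': 255.79787132247864, 'cy': 191.38483656973284, 'dist': array([-0.0488679,  0.       ,  0.       ,  0.       ,  0.       ]), 'mount': array([[ 7.04625706e-04, -9.58208716e-01, -2.86069151e-01,
         7.30946766e+01],
       [ 9.99999549e-01,  4.92821718e-04,  8.12388619e-04,
        -9.65791144e-01],
       [-6.37456765e-04, -2.86069594e-01,  9.58208631e-01,
        -1.31373453e+02],
       [ 0.00000000e+00,  0.00000000e+00,  0.00000000e+00,
         1.00000000e+00]])}
```

View pics/scene0.png

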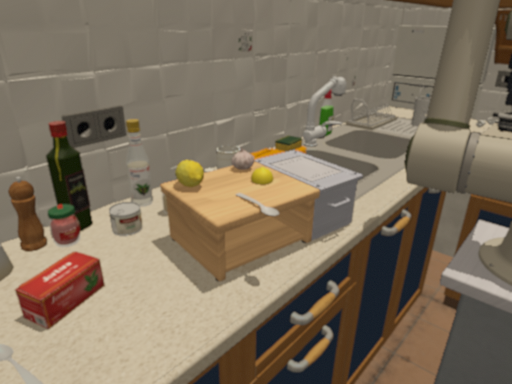

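View pics/side0.png

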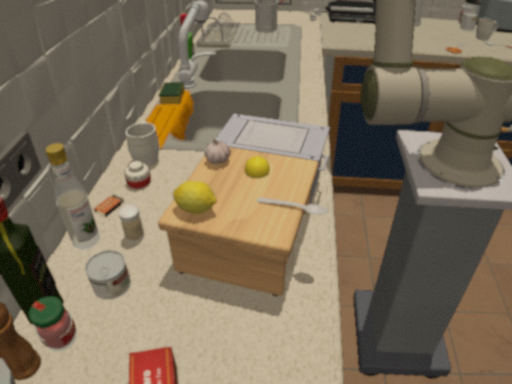

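The side view shows the station: board centre near (245,195), chute deck (275,135), half (257,166), garlic (217,152), lemon (195,196), spoon (290,206). I'll zoom in for the corners.

Run:
```python
import cv2
im=cv2.imread("pics/side0.png")[105:300,150:350]
cv2.imwrite("pics/side0z.png",cv2.resize(im,None,fx=3,fy=3,interpolation=cv2.INTER_CUBIC))
im=cv2.imread("pics/scene0.png")[140:280,155:365]
cv2.imwrite("pics/scene0z.png",cv2.resize(im,None,fx=3.5,fy=3.5,interpolation=cv2.INTER_CUBIC))
```

```text
(no output)
```

View pics/side0z.png

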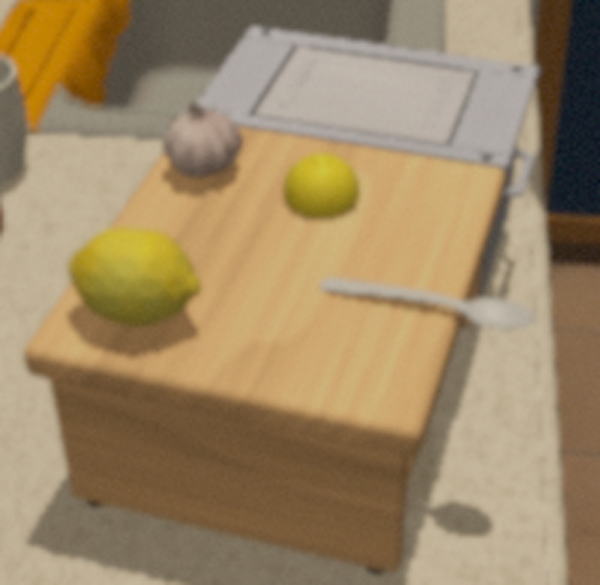

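View pics/scene0z.png

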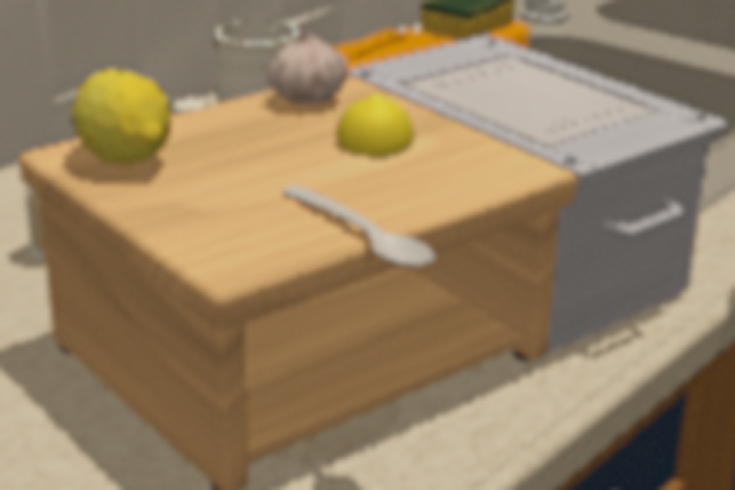

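```bash
cat > h.py <<'E'
import numpy as np, cv2
from rig import eyes, sense
from scipy.optimize import least_squares
from scipy.spatial.transform import Rotation as R
def proj(n,P,cal=None):
    c=eyes.calibration(n); T=np.linalg.inv(c["cam_to_world"]); K=np.array([[c["fx"],0,c["cx"]],[0,c["fy"],c["cy"]],[0,0,1]])
    return cv2.projectPoints(np.float64(P).reshape(-1,1,3),cv2.Rodrigues(T[:3,:3])[0],T[:3,3],K,c["dist"])[0][:,0]
def wcam():
    s=sense(); q=s["ee_rot"]; M=np.eye(4); M[:3,:3]=R.from_quat(q[[1,2,3,0]]).as_matrix(); M[:3,3]=s["eef_pos"]; return M
def S2W(p,P):
    c,s=np.cos(p[2]),np.sin(p[2]); P=np.float64(P).reshape(-1,3); 
    return P@np.array([[c,s,0],[-s,c,0],[0,0,1]])+[p[0],p[1],0]
E
cat > fit.py <<'E'
from h import *
side=[(120,210,28,354),(-120,210,418,438),(-120,-204,537,70),(120,-204,252,28),(76,-184,293,46),(-76,-184,476,70),(-76,-72,460,145),(76,-72,255,115),(-120,-58,503,168)]
scene=[(120,210,22,158),(-120,210,222,303),(-120,-58,575,180),(-120,-204,722,123),(120,-204,490,38),(76,-184,505,55),(-76,-184,655,100),(-76,-72,552,140),(76,-72,410,85)]
a=np.float64(side);b=np.float64(scene)
P=lambda m:np.c_[m[:,:2],np.full(len(m),140)]
ua=a[:,2:]/3+[150,105]; ub=b[:,2:]/3.5+[155,140]
f=lambda p:np.r_[(proj("side",S2W(p,P(a)))-ua).ravel(),(proj("scene",S2W(p,P(b)))-ub).ravel()]
r=least_squares(f,[450,0,0],loss="soft_l1",x_scale=[100,100,.1]); print(r.x,np.round(f(r.x).reshape(-1,2),1).tolist())
for n,i in(("side",slice(0,18)),("scene",slice(18,36))):
    q=least_squares(lambda p:f(p)[i],r.x,x_scale=[100,100,.1]);print(n,q.x)
th,ph=np.meshgrid(np.linspace(0,6.28,60),np.linspace(0,1.57,20))
D=np.c_[(26*np.cos(th)*np.cos(ph)).ravel(),(26*np.sin(th)*np.cos(ph)).ravel(),(140+34*np.sin(ph)).ravel()]
def bb(n,xy): u=proj(n,D+[xy[0],xy[1],0]); return np.r_[u.min(0),u.max(0)]
A=np.r_[284/3+150,152/3+105,358/3+150,218/3+105];B=np.r_[337/3.5+155,94/3.5+140,413/3.5+155,156/3.5+140]
g=lambda xy:np.r_[bb("side",xy)-A,bb("scene",xy)-B]
h=least_squares(g,[450,0],diff_step=1e-3);print(h.x,np.round(g(h.x),1))
d=h.x-r.x[:2];c,s=np.cos(r.x[2]),np.sin(r.x[2]);print("half in station",c*d[0]+s*d[1],-s*d[0]+c*d[1])
E
python3 fit.py
```

```text
[ 5.32399907e+02  2.74947632e+02 -1.81486050e-01] [[-1.3, 0.0], [3.7, -0.2], [1.0, -1.3], [-0.4, -0.5], [0.5, -0.5], [1.5, 0.1], [-2.5, 0.4], [-1.6, 0.2], [2.4, -0.5], [-2.5, -1.3], [-0.5, -0.3], [2.3, -1.9], [2.0, -0.5], [-1.3, -1.2], [0.3, -0.7], [1.3, 2.5], [-1.3, 1.7], [-3.9, -0.9]]
side [ 5.33457993e+02  2.75010540e+02 -1.88258488e-01]
scene [ 5.32439022e+02  2.73547660e+02 -1.82349433e-01]
[531.67477761 288.45209994] [-0.5 -0.7  0.6  0.7 -0.6 -0.9  0.5  0.4]
half in station -3.1506612413212642 13.151798129581332
```

```bash
python3 -m jog '[[0.02,0,-0.01,0,0,-0.04],[0,0,0,0,0,0]]' 2>&1 | tail -1
R='' 
python3 -m jog '[[0.024,0,-0.01,0,0,-0.045,0.0854],[0.047,0,-0.01,0,0,-0.09,0.0854],[0.047,0,-0.01,0,0,-0.09,0.0854],[0.047,0,-0.01,0,0,-0.09,0.0854],[0.047,0,0,0,0,-0.09,0.0854]]'
python3 -m jog '[[0.047,0,0,0,0,-0.09,0.0854],[0.047,0,0,0,0,-0.09,0.0854],[0.047,0,0,0,0,-0.09,0.0854],[0.047,0,0,0,0,-0.09,0.0854],[0.047,0,0,0,0,-0.09,0.0854]]'
python3 -m jog '[[0.047,0,0,0,0,-0.09,0.0854],[0.047,0,0,0,0,-0.09,0.0854],[0.047,0,0,0,0,-0.09,0.0854],[0.047,0,0,0,0,-0.09,0.0854],[0.047,0,0,0,0,-0.09,0.0854]]'
python3 -m jog '[[0.047,0,0,0,0,-0.09,0.0854],[0.047,0,0,0,0,-0.09,0.0854],[0.047,0,0,0,0,-0.09,0.0854],[0.024,0,0,0,0,-0.045,0.0854],[0,0,0,0,0,0,0.0854]]'
python3 - <<'E'
from h import *
import pickle
M=wcam(); im=eyes.capture("wrist"); cv2.imwrite("pics/w1.png",im[:,:,::-1]); pickle.dump(M,open("w1.pkl","wb")); print(np.round(M,3), sense()["joints"])
E
```

```text
schema error: expected 7 numbers
time_s: 0.6
eef_pos: [370.9, -384.5, 283.2]
ee_rot: [0.001, 0.926, 0.377, 0.0]
force: [0.2, -1.6, -0.3]
grip_width: 0.997
grip_force: 0.0
time_s: 1.1
eef_pos: [505.9, -194.1, 281.8]
ee_rot: [-0.0, 0.819, 0.574, -0.0]
force: [0.9, 0.2, -0.2]
grip_width: 1.0
grip_force: 0.0
time_s: 1.6
eef_pos: [545.0, 35.7, 281.8]
ee_rot: [-0.0, 0.67, 0.742, -0.0]
force: [2.2, -0.2, -0.8]
grip_width: 1.0
grip_force: 0.0
time_s: 2.1
eef_pos: [508.9, 196.9, 282.1]
ee_rot: [-0.0, 0.545, 0.838, -0.0]
force: [0.0, -1.4, -0.3]
grip_width: 0.999
grip_force: 0.0
[[-4.06000e-01  9.14000e-01 -1.00000e-03  5.08853e+02]
 [ 9.14000e-01  4.06000e-01  0.00000e+00  1.96888e+02]
 [ 1.00000e-03 -1.00000e-03 -1.00000e+00  2.82103e+02]
 [ 0.00000e+00  0.00000e+00  0.00000e+00  1.00000e+00]] [ 1.51181958e-01  3.34449906e-01  1.36458830e+00 -1.64853253e-04
  1.44309379e+00 -2.63739971e-01]
```

View pics/w1.png

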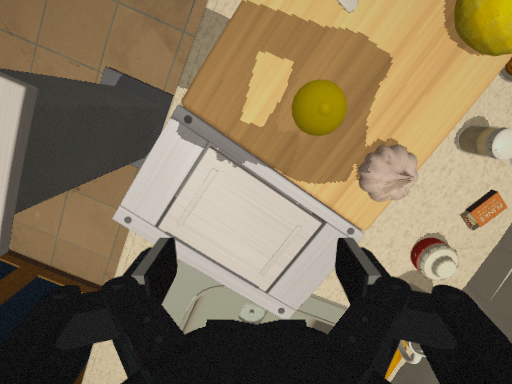

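The wrist view shows the deck corners near (114,214), (363,233) and (283,318), the opening's corners near (207,148), (325,222), (267,290) and (158,222), the half at (320,107) and the garlic at (388,172). I'll refit with these.

```bash
cat >> h.py <<'E'
def wproj(M,P):
    c=eyes.calibration("wrist"); T=np.linalg.inv(M@c["mount"]); K=np.array([[c["fx"],0,c["cx"]],[0,c["fy"],c["cy"]],[0,0,1]])
    return cv2.projectPoints(np.float64(P).reshape(-1,1,3),cv2.Rodrigues(T[:3,:3])[0],T[:3,3],K,c["dist"])[0][:,0]
th,ph=np.meshgrid(np.linspace(0,6.28,60),np.linspace(0,1.57,20))
D=np.c_[(26*np.cos(th)*np.cos(ph)).ravel(),(26*np.sin(th)*np.cos(ph)).ravel(),(140+34*np.sin(ph)).ravel()]
def W2S(p,w):
    d=np.array(w)[:2]-p[:2];c,s=np.cos(p[2]),np.sin(p[2]);return np.array([c*d[0]+s*d[1],-s*d[0]+c*d[1]])
E
cat > fit2.py <<'E'
from h import *
import pickle
M=pickle.load(open("w1.pkl","rb"))
w=np.float64([(-120,-204,114,214),(120,-58,363,233),(120,-204,283,318),(-76,-72,207,148),(76,-72,325,222),(76,-184,267,290),(-76,-184,158,222)])
P=np.c_[w[:,:2],np.full(7,140)]
f=lambda p:(wproj(M,S2W(p,P))-w[:,2:]).ravel()
r=least_squares(f,[532,275,-.18],x_scale=[100,100,.1],loss="soft_l1");print(r.x,np.round(f(r.x).reshape(-1,2),1).tolist())
g=lambda x:(lambda u:np.r_[u.min(0),u.max(0)]-[292,79,347,136])(wproj(M,D+[x[0],x[1],0]))
h=least_squares(g,[531,288],diff_step=1e-3);print(h.x,np.round(g(h.x),1),W2S(r.x,h.x))
g=lambda x:(lambda u:np.r_[u.min(0),u.max(0)]-[359,144,418,202])(wproj(M,(D-[0,0,140])*[28/26,28/26,56/34]+[x[0],x[1],140]))
h=least_squares(g,[600,288],diff_step=1e-3);print("garlic",h.x,np.round(g(h.x),1),W2S(r.x,h.x))
E
python3 fit2.py
```

```text
[ 5.35825531e+02  2.75907370e+02 -2.05540045e-01] [[-5.0, 0.4], [1.2, -0.1], [0.8, 2.4], [1.2, -9.9], [0.8, -0.9], [-2.3, 2.0], [-5.4, 0.6]]
[533.50849912 290.90302106] [-0.5  0.4  0.5 -0.4] [-5.32881064 14.20710966]
garlic [622.06471186 262.35809042] [-4.6  0.1  4.1  0.3] [87.18927646  4.33698102]
```

Run:
```python
import cv2
im=cv2.imread("pics/w1.png")[90:325,105:375]
cv2.imwrite("pics/w1z.png",cv2.resize(im,None,fx=2.5,fy=2.5,interpolation=cv2.INTER_CUBIC))
```

```text
(no output)
```

View pics/w1z.png

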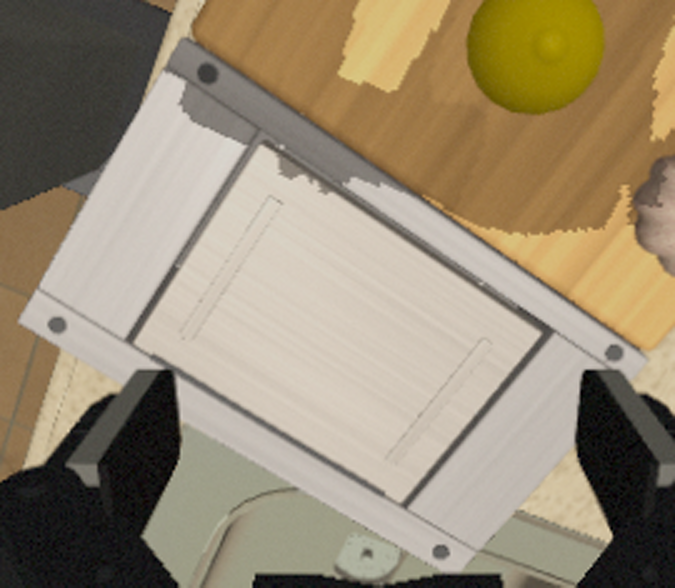

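The crop gives all eight deck and opening corners clearly: deck (20,322), (185,38), (645,352), (462,573); opening (262,135), (552,333), (407,508), (130,340).

```bash
sed -i 's|^w=.*|w=np.float64([(-120,-204,20,322),(-120,-58,185,38),(120,-58,645,352),(120,-204,462,573),(-76,-72,262,135),(76,-72,552,333),(76,-184,407,508),(-76,-184,130,340)]);w[:,2:]=w[:,2:]/2.5+[105,90]|;s/np.full(7/np.full(8/' fit2.py; python3 fit2.py
python3 - <<'E'
# finger tips in tool frame check: project candidate tip points
from h import *
M=np.eye(4)
for z in (-2,0,11):
  print(z,np.round(wproj(M,[[0,-42.5,z],[0,42.5,z],[11,-42.5,z],[11,-57,z],[11,57,z]])).tolist())
E
```

```text
[ 5.37292288e+02  2.74835811e+02 -1.84864197e-01] [[-0.5, 0.7], [-0.4, -1.3], [4.1, 2.3], [-1.4, 2.5], [-0.3, -2.2], [2.7, -1.2], [1.1, 0.6], [-1.0, 0.9]]
[533.50849912 290.90302106] [-0.5  0.4  0.5 -0.4] [-6.67268055 15.09793515]
garlic [622.06471186 262.35809042] [-4.6  0.1  4.1  0.3] [85.62157318  3.31716242]
-2 [[176.0, 254.0], [334.0, 254.0], [174.0, 235.0], [147.0, 235.0], [364.0, 235.0]]
0 [[177.0, 252.0], [333.0, 252.0], [175.0, 234.0], [148.0, 234.0], [362.0, 234.0]]
11 [[182.0, 243.0], [328.0, 243.0], [180.0, 225.0], [155.0, 225.0], [355.0, 225.0]]
```

```bash
cat >> h.py <<'E'
ST=np.array([536,275,-.185])
def plane(n,u,z):
    return least_squares(lambda x:(proj(n,[[x[0],x[1],z]])-u).ravel(),[530,280],x_scale=[100,100]).x
E
python3 - <<'E'
from h import *
for a in [(322,285),(530,315),(495,328)]: print(W2S(ST,plane("side",np.array(a)/3+[150,105],146)))
for a in [(285,192),(435,255)]: print(W2S(ST,plane("scene",np.array(a)/3.5+[155,140],146)))
for n,p in dict(start=(-6,62),end=(-4,-3)).items():
  w=S2W(ST,[[*p,0]])[0];M=wcam();print(n,w, M[:3,:3].T@(w-[*M[:2,3],M[2,3]]))
M=wcam();print(M[:3,:3].T@S2W([0,0,ST[2]],[[0,-1,0]])[0])
E
```

```text
[-35.18043084 108.33062469]
[-161.43192235  101.3138326 ]
[-143.44450024  118.43757102]
[-46.20353088 112.61773594]
[-159.30985116   95.42198055]
start [541.50706757 337.04572674   0.        ] [116.91583558  86.53303241 282.01404114]
end [531.5164154  272.78697738   0.        ] [ 62.1377369   51.48507274 282.03472892]
[-8.25367813e-01 -5.64595308e-01  3.32280151e-04]
```

```bash
python3 -m jog '[[0.029,0.0217,0,0,0,0,0],[0.029,0.0217,0,0,0,0,0],[0.029,0.0217,0,0,0,0,0],[0.03,0.0217,0,0,0,0,0],[0,0,0,0,0,0.12,0]]' 20 >/dev/null
python3 -m jog '[[0,0,0,0,0,0.12,0],[0,0,0,0,0,0.12,0],[0,0,0,0,0,0.12,0],[0,0,0,0,0,0.124,0],[0,0,0,0,0,0,0]]'
python3 - <<'E'
from h import *
M=wcam();w=S2W(ST,[[-6,62,157]])[0];print(M[:3,:3].T@(w-M[:3,3]), M[:3,:3].T@S2W([0,0,ST[2]],[[0,-1,0]])[0])
E
```

```text
time_s: 3.15
eef_pos: [543.5, 335.0, 281.9]
ee_rot: [0.0, 0.772, 0.635, -0.0]
force: [0.1, 0.3, 0.8]
grip_width: 0.001
grip_force: 0.0
[  1.68562876  -2.2611515  124.93326024] [-9.99955782e-01  9.38934657e-03  5.24478552e-04]
```

```bash
python3 -m jog '[[0,-0.002,0.03,0,0,0,0],[0,0,0.03,0,0,0,0],[0,0,0.03,0,0,0,0],[0,0,0.024,0,0,0,0],[0,0,0.01,0,0,0,0]]' >/dev/null
python3 -m jog '[[-0.004,0,0,0,0,0,0],[-0.004,0,0,0,0,0,0],[-0.005,0,0,0,0,0,0],[-0.005,0,0,0,0,0,0],[-0.005,0,0,0,0,0,0]]'
python3 -m jog '[[-0.005,0,0,0,0,0,0],[-0.005,0,0,0,0,0,0],[-0.005,0,0,0,0,0,0],[-0.005,0,0,0,0,0,0],[-0.005,0,0,0,0,0,0]]' >/dev/null
python3 -m jog '[[-0.005,0,0,0,0,0,0],[-0.005,0,0,0,0,0,0],[-0.003,0,0,0,0,0,0],[-0.002,0,0,0,0,0,0],[0,0,0,0,0,0,0]]'
python3 - <<'E'
from h import *
M=wcam();print(W2S(ST,M[:2,3]))
im=eyes.capture("side"); hsv=cv2.cvtColor(im,cv2.COLOR_RGB2HSV)
s=cv2.resize(im[105:300,150:350],None,fx=3,fy=3,interpolation=cv2.INTER_CUBIC);cv2.imwrite("pics/s2.png",s[:,:,::-1])
E
```

```text
time_s: 4.15
eef_pos: [536.5, 313.8, 159.2]
ee_rot: [0.0, 0.771, 0.636, 0.001]
force: [-0.3, 0.5, 1.4]
grip_width: -0.0
grip_force: 0.4
time_s: 5.15
eef_pos: [528.7, 274.6, 158.2]
ee_rot: [0.0, 0.771, 0.636, -0.0]
force: [0.2, 0.0, -0.2]
grip_width: -0.001
grip_force: 0.0
[-7.13276124 -1.74749591]
```

View pics/s2.png

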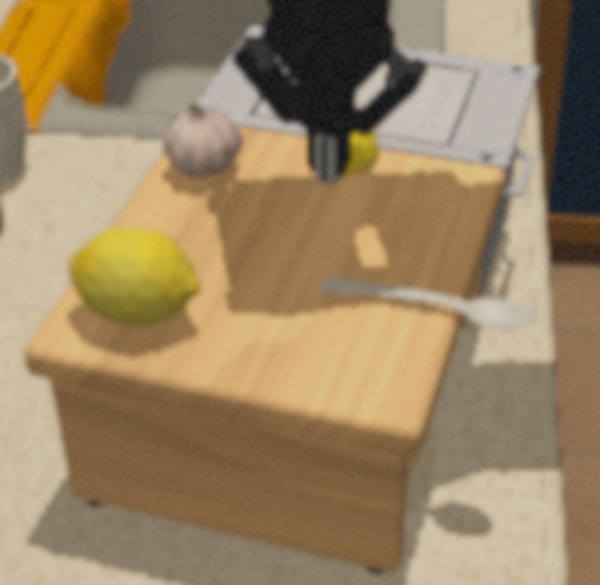

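The half (350,155 in the crop) now sits ahead of the fingers at the deck, and garlic, lemon and spoon are unmoved. I back off, rise, turn, open and measure.

```bash
python3 -m jog '[[0.01,0,0,0,0,0,0],[0,0,-0.03,0,0,0,0],[0,0,-0.04,0,0,0,0],[0,0,-0.04,0,0,0,0],[0,0,-0.04,0,0,-0.1,0.0854]]' >/dev/null
python3 -m jog '[[0,0,0,0,0,-0.14,0.0854],[0,0,0,0,0,-0.14,0.0854],[0,0,0,0,0,-0.14,0.0854],[0,0,0,0,0,-0.14,0.0854],[0,0,0,0,0,-0.14,0.0854]]' >/dev/null
python3 -m jog '[[0,0,0,0,0,-0.14,0.0854],[0,0,0,0,0,-0.02,0.0854],[0,0,0,0,0,0,0.0854]]'
cat > meas.py <<'E'
from h import *
import sys
M=wcam(); im=eyes.capture("wrist"); hsv=cv2.cvtColor(im,cv2.COLOR_RGB2HSV)
m=cv2.inRange(hsv,(24,150,40),(36,255,255))
n,l,st,ce=cv2.connectedComponentsWithStats(m)
for i in range(1,n):
    if st[i,4]<300: continue
    x,y,w,h,_=st[i]
    g=lambda q:(lambda u:np.r_[u.min(0),u.max(0)]-[x,y,x+w,y+h])(wproj(M,D+[q[0],q[1],0]))
    r=least_squares(g,[530,250],diff_step=1e-3); print(st[i],r.x,np.round(g(r.x),1),W2S(ST,r.x))
print("TCP",M[:3,3],W2S(ST,M[:2,3]))
cv2.imwrite(sys.argv[1],im[:,:,::-1])
E
python3 meas.py pics/w3.png
```

```text
time_s: 6.5
eef_pos: [530.6, 285.1, 308.2]
ee_rot: [-0.0, 0.391, 0.92, -0.0]
force: [-0.7, -0.0, -0.3]
grip_width: 0.998
grip_force: 0.0
[ 386  124   67   68 3532] [644.21401569 427.84601474] [  7.3  10.   -7.1 -11. ] [ 78.25198427 170.14348172]
[ 201  181   44   45 1539] [524.38042404 238.13710386] [-0.7 -0.2  0.7  0.3] [ -4.64050046 -38.37125764]
TCP [530.60786741 285.1103205  308.22180484] [-7.159881    8.94593643]
```

View pics/w3.png

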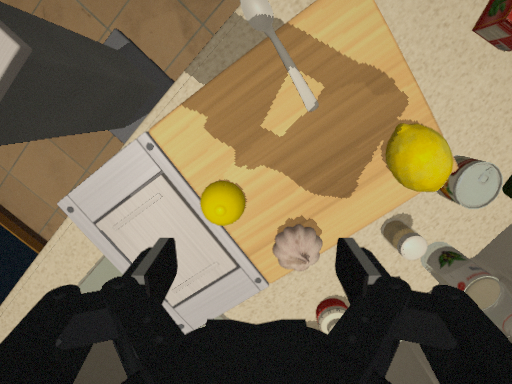

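The half sits at station (-4.6, -38.4), its front 8 mm short of the chute edge; garlic, lemon and spoon are in place. I'll turn to the final yaw and nudge it 6 mm more with shut fingers.

```bash
python3 -m jog '[[0,0,0,0,0,-0.131,0],[0,0,0,0,0,-0.131,0],[-0.0186,0.005,0.03,0,0,0,0],[0,0,0.03,0,0,0,0],[0,0,0,0,0,0,0]]'
python3 - <<'E'
from h import *
M=wcam();w=S2W(ST,[[12,7.2,157]])[0];print(M[:3,:3].T@(w-M[:3,3]), W2S([0,0,ST[2]],M[:2,1]))
E
```

```text
time_s: 7.05
eef_pos: [548.0, 278.9, 244.2]
ee_rot: [-0.003, 0.268, 0.963, -0.002]
force: [-1.0, 0.0, 0.0]
grip_width: 0.142
grip_force: 0.0
[-0.97013631  1.87602388 87.2168192 ] [0.34978256 0.93681358]
```

```bash
python3 -m jog '[[-0.001,0.001,0.03,0,0,0,0],[0,0,0.03,0,0,0,0],[0,0,0.02,0,0,0,0],[0,0,0.008,0,0,0,0],[0,0,0,0,0,0,0]]'
python3 -m jog '[[0,-0.004,0,0,0,0,0],[0,-0.004,0,0,0,0,0],[0,-0.004,0,0,0,0,0],[0,-0.0025,0,0,0,0,0],[0,0,0,0,0,0,0]]'
python3 -m jog '[[0,0.01,0,0,0,0,0],[0,0,-0.03,0,0,0,0],[0,0,-0.04,0,0,0,0],[0,0,-0.04,0,0,0,0],[0,0,-0.04,0,0,0,0.0854]]' >/dev/null
python3 -m jog '[[0,0,0,0,0,0,0.0854],[0,0,0,0,0,0,0.0854],[0,0,0,0,0,0,0.0854],[0,0,0,0,0,0,0.0854]]'
python3 meas.py pics/w4.png
```

```text
time_s: 7.55
eef_pos: [550.6, 279.9, 160.9]
ee_rot: [0.0, 0.267, 0.964, 0.0]
force: [0.5, -0.3, 0.2]
grip_width: 0.0
grip_force: 0.0
time_s: 8.05
eef_pos: [543.0, 267.0, 160.7]
ee_rot: [0.0, 0.267, 0.964, 0.0]
force: [0.5, 1.0, 0.2]
grip_width: -0.001
grip_force: 0.0
time_s: 8.95
eef_pos: [548.0, 276.0, 308.8]
ee_rot: [-0.001, 0.267, 0.964, -0.001]
force: [-0.5, 0.1, -0.1]
grip_width: 0.846
grip_force: 0.0
[ 384  144   63   74 3340] [642.64939354 429.90046131] [  6.   13.6  -5.9 -14.6] [ 76.33615212 171.8750649 ]
[ 192  154   46   46 1640] [523.58921011 237.87009546] [-0.4 -0.3  0.4  0.3] [ -5.36909805 -38.77925094]
TCP [548.00260042 275.96261905 308.83716843] [11.62072062  3.1540299 ]
```

```bash
python3 -m jog '[[0,0,0.03,0,0,0,0],[0,0,0.04,0,0,0,0],[0,0,0.04,0,0,0,0],[0,0,0.03,0,0,0,0],[0,0,0.01,0,0,0,0]]' >/dev/null
python3 -m jog '[[0,-0.005,0,0,0,0,0],[0,-0.004,0,0,0,0,0],[0,-0.003,0,0,0,0,0],[0,-0.003,0,0,0,0,0],[0,-0.0015,0,0,0,0,0]]'
python3 -m jog '[[0,0.01,0,0,0,0,0],[0,0,-0.03,0,0,0,0],[0,0,-0.04,0,0,0,0],[0,0,-0.04,0,0,0,0],[0,0,-0.04,0,0,0,0.0854]]' >/dev/null
python3 -m jog '[[0,0,0,-0.109,0,0,0.0854],[0,0,0,-0.109,0,0,0.0854],[0,0,0,-0.109,0,0,0.0854],[0,0,0,-0.109,0,0,0.0854],[0,0,0,0,0,0,0.0854]]'
cat > plan.py <<'E'
from h import *
M=wcam(); Rm=M[:3,:3]
def pt(t): w=M[:3,3]+Rm@np.array(t); return np.round(np.r_[W2S(ST,w),w[2]],1)
for n,t in dict(Bin_lead=(-11,42.5,-2),Bin_tr=(11,42.5,-2),Bcontact=(-11,42.5,-17.7),Aout=(0,-57,-2),Ain=(0,-42.5,-2),Ain_x=(-11,-42.5,-2),Ain_x2=(11,-42.5,-2),body=(0,-42.5,-62),TCP=(0,0,0)).items(): print(n,pt(t))
def shift(d): # station displacement -> tool mm
    return np.round(Rm.T@S2W([0,0,ST[2]],[d])[0],1)
import sys
if len(sys.argv)>1: print("shift",shift(eval(sys.argv[1])))
E
python3 meas.py pics/w5.png; python3 plan.py
```

```text
time_s: 10.0
eef_pos: [540.0, 261.6, 161.3]
ee_rot: [0.001, 0.267, 0.964, 0.001]
force: [0.9, 0.3, 0.8]
grip_width: 0.002
grip_force: 0.5
time_s: 11.0
eef_pos: [544.4, 269.6, 309.9]
ee_rot: [0.057, 0.261, 0.941, 0.209]
force: [-0.2, -0.1, 0.1]
grip_width: 0.99
grip_force: 0.0
[ 310  138   48   60 2125] [644.25172294 433.00395806] [  4.1  10.4  -5.3 -11.2] [ 77.3402623  175.22034731]
[ 119  159   54   51 2137] [520.80546789 233.56312108] [-0.2 -0.3  0.2  0.4] [ -7.31308618 -43.52479191]
TCP [544.41501201 269.57824942 309.94893233] [ 9.26873258 -3.78132289]
Bin_lead [ 33.   28.1 330.1]
Bin_tr [ 12.4  35.8 330.1]
Bcontact [ 30.7  21.9 344.4]
Aout [ -8.7 -52.7 288.3]
Ain [ -4.2 -40.3 294.4]
Ain_x [  6.2 -44.2 294.4]
Ain_x2 [-14.5 -36.5 294.4]
body [-12.9 -64.  348.8]
TCP [  9.6  -3.4 310.4]
```

```bash
python3 plan.py "(-41,-40,-130)"
```

```text
Bin_lead [ 33.   28.1 330.1]
Bin_tr [ 12.4  35.8 330.1]
Bcontact [ 30.7  21.9 344.4]
Aout [ -8.7 -52.7 288.3]
Ain [ -4.2 -40.3 294.4]
Ain_x [  6.2 -44.2 294.4]
Ain_x2 [-14.5 -36.5 294.4]
body [-12.9 -64.  348.8]
TCP [  9.6  -3.4 310.4]
shift [  24.4 -101.7   96.2]
```

```bash
python3 -m jog '[[0.0049,-0.0203,0.0192,0,0,0,0.0854],[0.0049,-0.0203,0.0192,0,0,0,0.0854],[0.0049,-0.0203,0.0192,0,0,0,0.0854],[0.0049,-0.0203,0.0192,0,0,0,0.0854],[0.0048,-0.0203,0.0192,0,0,0,0.0854]]' >/dev/null
python3 -m jog '[[0,0,0,0,0,0,0.0854],[0,0,0,0,0,0,0.0854]]'
python3 plan.py "(0,0,-10)"
python3 - <<'E'
from h import *
im=eyes.capture("side")[60:210,180:350]; a=cv2.resize(im,None,fx=3.5,fy=3.5,interpolation=cv2.INTER_CUBIC)
cv2.imwrite("pics/s6.png",a[:,:,::-1])
E
```

```text
time_s: 11.75
eef_pos: [498.5, 239.3, 181.4]
ee_rot: [0.058, 0.26, 0.941, 0.208]
force: [1.0, 0.2, 0.4]
grip_width: 1.004
grip_force: 0.0
Bin_lead [ -6.9 -10.4 201.2]
Bin_tr [-27.6  -2.8 201.2]
Bcontact [ -9.2 -16.6 215.4]
Aout [-48.5 -91.2 159.2]
Ain [-43.9 -78.9 165.3]
Ain_x [-33.6 -82.7 165.3]
Ain_x2 [-54.2 -75.1 165.3]
body [ -52.7 -102.6  219.7]
TCP [-30.3 -41.9 181.4]
shift [ 0.  -4.2  9.1]
```

View pics/s6.png

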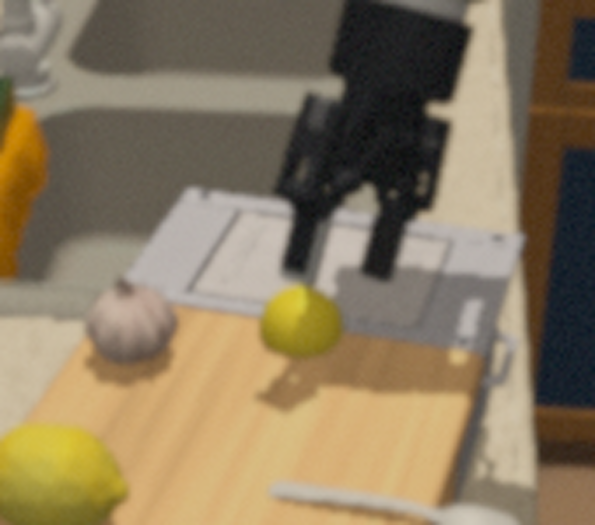

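The crop shows both tips above the station: B at about (295,272), A at (378,275), half at (302,320). I'll check those against the predicted tip positions.

```bash
cat >> plan.py <<'E'
w=lambda t:M[:3,3]+Rm@np.array(t)
for t in [(-11,42.5,-2),(11,42.5,-2),(-11,52,-2),(11,52,-2),(-11,57,-2),(11,57,-2),(-11,-42.5,-2),(11,-42.5,-2),(11,-57,-2),(-11,-57,-2)]: print(t,np.round((proj("side",[w(t)])[0]-[180,60])*3.5))
E
python3 plan.py | tail -10
```

```text
(-11, 42.5, -2) [280. 276.]
(11, 42.5, -2) [312. 288.]
(-11, 52, -2) [271. 276.]
(11, 52, -2) [303. 288.]
(-11, 57, -2) [267. 276.]
(11, 57, -2) [299. 288.]
(-11, -42.5, -2) [355. 273.]
(11, -42.5, -2) [385. 284.]
(11, -57, -2) [396. 284.]
(-11, -57, -2) [366. 273.]
```

```bash
python3 -m jog '[[0,-0.0042,0.0091,0,0,0,0.0854],[0,-0.0042,0.0091,0,0,0,0.0854],[0,-0.0021,0.0045,0,0,0,0.0854],[0,-0.0021,0.0045,0,0,0,0.0854],[0,-0.0021,0.0045,0,0,0,0.0854]]'
python3 -m jog '[[0,-0.0021,0.0045,0,0,0,0.0854],[0,-0.0021,0.0045,0,0,0,0.0854],[0,-0.0021,0.0045,0,0,0,0.0854],[0,-0.0017,0.0036,0,0,0,0.0854],[0,0,0,0,0,0,0.0854]]'
python3 plan.py "(0,-10,0)"|head -10
python3 - <<'E'
from h import *
im=eyes.capture("side")[60:210,180:350]; a=cv2.resize(im,None,fx=3.5,fy=3.5,interpolation=cv2.INTER_CUBIC)
cv2.imwrite("pics/s7.png",a[:,:,::-1])
E
```

```text
time_s: 12.3
eef_pos: [497.6, 238.7, 145.2]
ee_rot: [0.058, 0.26, 0.941, 0.208]
force: [0.5, -0.7, 1.6]
grip_width: 1.0
grip_force: 0.6
time_s: 12.8
eef_pos: [497.4, 238.7, 126.1]
ee_rot: [0.057, 0.26, 0.941, 0.208]
force: [0.7, 0.6, 0.9]
grip_width: 1.0
grip_force: 0.6
Bin_lead [ -7.9 -11.3 145.8]
Bin_tr [-28.5  -3.6 145.8]
Bcontact [-10.2 -17.5 160.1]
Aout [-49.6 -92.  103.8]
Ain [-45.  -79.7 110. ]
Ain_x [-34.7 -83.5 109.9]
Ain_x2 [-55.3 -75.9 110. ]
body [ -53.8 -103.4  164.3]
TCP [-31.3 -42.8 126.1]
shift [-3.5 -8.5 -4. ]
```

View pics/s7.png

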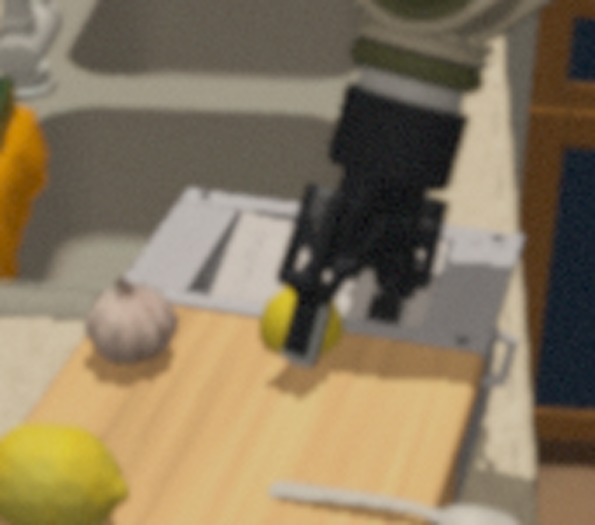

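Flap is held down by A (dark gap visible at (215,265)), the half (300,320) still on the board untouched with B behind it. That was my tenth picture; from here I track by numbers.

```bash
cat > trk.py <<'E'
from h import *
for n in ("side","scene","wrist"):
    M=wcam(); im=eyes.capture(n); m=cv2.inRange(cv2.cvtColor(im,cv2.COLOR_RGB2HSV),(22,130,40),(36,255,255))
    k,l,st,ce=cv2.connectedComponentsWithStats(m); print(n,[s.tolist() for s in st[1:] if s[4]>25])
E
python3 trk.py
python3 -m jog '[[-0.00175,-0.00425,-0.002,0,0,0,0.0854],[-0.00175,-0.00425,-0.002,0,0,0,0.0854],[-0.00175,-0.00425,-0.002,0,0,0,0.0854],[-0.00175,-0.00425,-0.002,0,0,0,0.0854],[0,0,0,0,0,0,0.0854]]'
python3 plan.py |head -9; python3 trk.py
```

```text
side [[161, 88, 22, 14, 84], [255, 141, 11, 19, 126], [46, 144, 19, 20, 215], [272, 149, 6, 12, 42], [174, 181, 42, 32, 1031], [0, 222, 25, 53, 314]]
scene [[128, 120, 10, 11, 76], [54, 137, 12, 45, 207], [176, 160, 28, 27, 579], [276, 161, 16, 18, 193], [70, 186, 16, 8, 46]]
wrist [[486, 199, 26, 75, 1356], [235, 255, 99, 80, 5559]]
time_s: 13.5
eef_pos: [493.9, 218.3, 126.7]
ee_rot: [0.058, 0.261, 0.941, 0.208]
force: [-0.9, 0.2, 1.4]
grip_width: 1.0
grip_force: 0.8
Bin_lead [ -7.6 -32.  146.5]
Bin_tr [-28.2 -24.3 146.5]
Bcontact [ -9.9 -38.2 160.7]
Aout [ -49.3 -112.7  104.5]
Ain [ -44.7 -100.4  110.6]
Ain_x [ -34.4 -104.2  110.6]
Ain_x2 [-55.  -96.6 110.6]
body [ -53.5 -124.1  165. ]
TCP [-31.  -63.5 126.7]
side [[161, 88, 22, 15, 85], [257, 137, 11, 19, 131], [46, 143, 19, 22, 205], [274, 146, 5, 10, 32], [174, 181, 43, 32, 1036], [0, 222, 26, 53, 310]]
scene [[128, 120, 10, 12, 79], [54, 137, 12, 45, 204], [176, 160, 28, 27, 579], [282, 160, 14, 18, 160], [70, 186, 15, 8, 49]]
wrist [[499, 198, 13, 54, 467], [243, 251, 99, 84, 5919]]
```

```bash
cat >> trk.py <<'E'
x,y,w,h,_=max(st[1:],key=lambda s:s[4])
for i,nm in ((slice(0,4),"all"),(slice(0,3),"nobottom")):
    g=lambda q:((lambda u:np.r_[u.min(0),u.max(0)]-[x,y,x+w,y+h])(wproj(M,D+[q[0],q[1],0])))[i]
    r=least_squares(g,[520,215],diff_step=1e-3);print(nm,W2S(ST,r.x),np.round(g(r.x),1))
E
python3 -m jog '[[-0.00175,-0.00425,-0.002,0,0,0,0.0854],[-0.00175,-0.00425,-0.002,0,0,0,0.0854],[0,0,0,0,0,0,0.0854]]'
python3 plan.py |sed -n 3,4p; python3 trk.py
```

```text
time_s: 13.95
eef_pos: [491.9, 208.7, 126.7]
ee_rot: [0.058, 0.261, 0.941, 0.208]
force: [-0.3, 1.4, 1.2]
grip_width: 1.0
grip_force: 0.9
Bcontact [-10.  -48.  160.6]
Aout [ -49.4 -122.6  104.4]
side [[161, 88, 22, 14, 76], [258, 135, 11, 19, 133], [46, 144, 20, 21, 217], [174, 181, 42, 32, 1035], [0, 222, 26, 54, 308]]
scene [[128, 120, 10, 11, 79], [54, 137, 12, 45, 202], [285, 159, 14, 18, 150], [176, 160, 28, 27, 580], [70, 186, 16, 8, 49]]
wrist [[506, 201, 6, 39, 169], [245, 252, 98, 83, 5850]]
all [-10.60483819 -65.50045925] [ -0.7 -11.3   4.1  12.6]
nobottom [ -4.59263804 -68.28088106] [-1.5  0.3  1.8]
```

```bash
python3 -m jog '[[-0.00175,-0.00425,-0.002,0,0,0,0.0854],[-0.00175,-0.00425,-0.002,0,0,0,0.0854],[-0.00175,-0.00425,-0.002,0,0,0,0.0854],[-0.00175,-0.00425,-0.002,0,0,0,0.0854],[0,0,0,0,0,0,0.0854]]'
python3 plan.py |sed -n 1,4p; python3 trk.py
```

```text
time_s: 14.6
eef_pos: [488.3, 188.7, 126.6]
ee_rot: [0.058, 0.261, 0.941, 0.208]
force: [-0.5, 0.9, 3.5]
grip_width: 0.999
grip_force: 1.6
Bin_lead [ -7.6 -62.1 146.4]
Bin_tr [-28.2 -54.5 146.4]
Bcontact [ -9.9 -68.3 160.6]
Aout [ -49.3 -142.9  104.4]
side [[161, 87, 22, 16, 92], [46, 144, 20, 20, 202], [174, 181, 42, 32, 1036], [0, 223, 25, 52, 303], [39, 265, 7, 17, 28]]
scene [[128, 120, 10, 12, 82], [54, 137, 12, 45, 204], [276, 142, 11, 7, 37], [176, 160, 28, 27, 578], [70, 185, 16, 9, 49]]
wrist [[221, 188, 54, 57, 2139]]
all [-59.07596153 -91.13461023] [-26.8 -28.6  41.3  36.2]
nobottom [-45.87884532 -98.10838417] [-29.    4.7  35.2]
```

Run:
```python
from h import *
M=wcam(); im=eyes.capture("wrist"); m=cv2.inRange(cv2.cvtColor(im,cv2.COLOR_RGB2HSV),(22,130,40),(36,255,255))
k,l,st,ce=cv2.connectedComponentsWithStats(m); i=1+np.argmax(st[1:,4]); print(st[i],ce[i])
c=eyes.calibration("wrist"); K=np.array([[c["fx"],0,c["cx"]],[0,c["fy"],c["cy"]],[0,0,1]])
v=cv2.undistortPoints(ce[i].reshape(1,1,2),K,c["dist"])[0,0]; C=M@c["mount"]
for d in (140,180,220,240,260): 
    p=(C@np.r_[v*d,d,1])[:3]; print(d,W2S(ST,p),p[2])
hh=cv2.convexHull(np.argwhere(l==i)[:,::-1].astype(np.int32)); print(cv2.minAreaRect(hh))
im2=cv2.cvtColor(im,cv2.COLOR_RGB2HSV)[...,2]; print("mean V",im2[l==i].mean())
```

```text
[ 212  189   43   54 1191] [233.15701092 216.43912678]
140 [-54.24209223 -95.33895599] 122.74035341393282
180 [-35.76515714 -88.61834964] 87.55502915616577
220 [-17.28822205 -81.89774329] 52.36970489839874
240 [ -8.0497545  -78.53744012] 34.77704276951522
260 [  1.18871304 -75.17713694] 17.184380640631673
((233.3157196044922, 214.81935119628906), (54.67304992675781, 24.527353286743164), 64.98310089111328)
mean V 158.4962216624685
```

The half has left the board and fallen below the flap (z about 20). I let it settle, then draw the fingers straight up.

```bash
python3 -m jog '[[0,0,0,0,0,0,0.0854],[0,0,0,0,0,0,0.0854],[0,0,0,0,0,0,0.0854],[0,0,0,0,0,0,0.0854],[0,0,0,0,0,0,0.0854]]'
python3 trk.py | sed -n 1,3p
python3 -m jog '[[0,0,0,0,0,0,0.0854],[0,0,0,0,0,0,0.0854],[0,0,0,0,0,0,0.0854]]' >/dev/null
python3 trk.py | sed -n 3p
```

```text
time_s: 15.3
eef_pos: [488.4, 189.4, 126.8]
ee_rot: [0.058, 0.26, 0.941, 0.208]
force: [0.3, -0.5, 4.4]
grip_width: 0.999
grip_force: 1.6
side [[161, 87, 22, 15, 79], [46, 144, 20, 21, 210], [174, 181, 42, 33, 1032], [0, 222, 26, 53, 307], [39, 265, 6, 17, 27]]
scene [[128, 120, 10, 12, 78], [54, 137, 12, 45, 206], [276, 142, 10, 7, 34], [176, 160, 28, 27, 576], [70, 186, 15, 8, 44]]
wrist [[226, 226, 19, 27, 260]]
wrist [[219, 210, 10, 22, 63]]
```

```bash
python3 -m jog '[[0,0,0,0,0,0,0.0854],[0,0,0,0,0,0,0.0854],[0,0,0,0,0,0,0.0854],[0,0,0,0,0,0,0.0854],[0,0,0,0,0,0,0.0854]]' >/dev/null
cat > t2.py <<'E'
from h import *
M=wcam(); im=eyes.capture("wrist"); m=cv2.inRange(cv2.cvtColor(im,cv2.COLOR_RGB2HSV),(15,80,15),(40,255,255))
k,l,st,ce=cv2.connectedComponentsWithStats(m); print([(s.tolist(),np.round(c).tolist()) for s,c in zip(st[1:],ce[1:]) if s[4]>25])
E
python3 t2.py; python3 -m jog '[[0,0,0,0,0,0,0.0854]]'>/dev/null; python3 t2.py
python3 - <<'E'
from h import *
M=wcam()
# where chute edge (deck under side) and pan floor near it appear
for P in [(-10,-72,140),(-10,-72,130),(-10,-57,10),(-10,-80,23),(-10,-100,23),(-40,-80,23),(20,-80,23),(0,-130,23)]: print(P,np.round(wproj(M,S2W(ST,[P]))[0]))
E
```

```text
[([44, 0, 48, 19, 470], [64.0, 6.0]), ([58, 0, 157, 74, 5632], [120.0, 26.0]), ([269, 0, 243, 317, 53906], [407.0, 140.0]), ([0, 56, 83, 70, 2242], [37.0, 88.0]), ([398, 339, 7, 7, 29], [401.0, 342.0])]
[([43, 0, 49, 19, 474], [64.0, 6.0]), ([0, 0, 215, 126, 7873], [96.0, 44.0]), ([269, 0, 243, 317, 53905], [407.0, 140.0]), ([398, 339, 7, 7, 28], [401.0, 342.0])]
(-10, -72, 140) [309. 273.]
(-10, -72, 130) [299. 264.]
(-10, -57, 10) [243. 196.]
(-10, -80, 23) [226. 211.]
(-10, -100, 23) [207. 222.]
(-40, -80, 23) [214. 183.]
(20, -80, 23) [238. 237.]
(0, -130, 23) [181. 247.]
```

```bash
python3 -m jog '[[0,0.0042,-0.0091,0,0,0,0.0854],[0,0.0042,-0.0091,0,0,0,0.0854],[0,0.0042,-0.0091,0,0,0,0.0854],[0,0.0042,-0.0091,0,0,0,0.0854],[0,0.0042,-0.0091,0,0,0,0.0854]]'
python3 -m jog '[[0,0.0085,-0.0181,0,0,0,0.0854],[0,0.0127,-0.0272,0,0,0,0.0854],[0,0.0127,-0.0272,0,0,0,0.0854],[0,0.0127,-0.0272,0,0,0,0.0854],[0,0.0127,-0.0272,0,0,0,0.0854]]'
python3 -m jog '[[0,0,0,0.109,0,0,0.0854],[0,0,0,0.109,0,0,0.0854],[0,0,0,0.109,0,0,0.0854],[0,0,0,0.109,0,0,0.0854],[0,0,0,0,0,0,0.0854]]'
python3 - <<'E'
from h import *
M=wcam();print(W2S(ST,M[:2,3]),M[2,3], np.round(Rm:=M[:3,:3],2).tolist())
# compare side and scene picture with the first ones around station
for n in ("side","scene"):
    a=cv2.imread(f"pics/{n}0.png").astype(int); b=eyes.capture(n)[:,:,::-1].astype(int)
    d=np.abs(cv2.GaussianBlur(np.uint8(abs(a-b)),(5,5),0)).max(2)
    poly=proj(n,S2W(ST,[(-76,-72,140),(76,-72,140),(76,-184,140),(-76,-184,140)]))
    m=np.zeros(d.shape,np.uint8); cv2.fillConvexPoly(m,np.int32(poly),1)
    print(n,"flap diff",d[m>0].mean(),(d[m>0]>40).mean())
    cv2.imwrite(f"pics/{n}9.png",b)
E
python3 trk.py|head -3
```

```text
time_s: 17.1
eef_pos: [488.2, 189.2, 177.8]
ee_rot: [0.058, 0.26, 0.941, 0.208]
force: [-0.8, 0.1, -0.6]
grip_width: 1.003
grip_force: 0.0
time_s: 17.6
eef_pos: [487.9, 189.3, 318.7]
ee_rot: [0.058, 0.26, 0.941, 0.208]
force: [0.8, -0.4, 0.2]
grip_width: 1.003
grip_force: 0.0
time_s: 18.1
eef_pos: [488.6, 190.4, 316.9]
ee_rot: [-0.0, 0.266, 0.964, -0.001]
force: [0.7, -0.4, -0.6]
grip_width: 1.001
grip_force: 0.0
[-31.02075316 -91.88446304] 316.90210570972704 [[-0.86, 0.51, -0.0], [0.51, 0.86, -0.0], [0.0, -0.0, -1.0]]
side flap diff 8.444938820912125 0.03670745272525028
scene flap diff 6.249283667621777 0.03724928366762178
side [[161, 88, 22, 14, 83], [46, 144, 19, 19, 200], [173, 181, 43, 32, 1035], [0, 223, 25, 52, 301]]
scene [[128, 120, 10, 11, 76], [54, 137, 12, 44, 199], [276, 140, 25, 9, 80], [176, 160, 28, 27, 579], [70, 185, 15, 9, 45]]
wrist [[468, 150, 44, 68, 2384]][ WARN:0@0.582] global loadsave.cpp:1063 imwrite_ Unsupported depth image for selected encoder is fallbacked to CV_8U.
```

Run:
```python
import cv2,numpy as np
from rig import finish_job,eyes
a=cv2.imread("pics/side0.png").astype(int); b=eyes.capture("side")[:,:,::-1].astype(int)
for n,(x0,y0,x1,y1) in dict(garlic=(203,138,232,166),spoon=(256,196,330,216),lemon=(172,178,220,215),flap=(236,121,308,152)).items():
    d=cv2.GaussianBlur(np.uint8(abs(a-b)),(3,3),0).max(2)[y0:y1,x0:x1]; print(n,d.mean(),d.max())
print(finish_job())
```

```text
garlic 5.677339901477833 8
spoon 6.244594594594594 50
lemon 5.786599099099099 8
flap 8.246863799283155 62
the job is handed in; nothing more can be done
None
```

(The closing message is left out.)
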